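Rotate the green tins on the pantry riser

TASK

Restock the green tins oldest first: draw the green tin that stands towards the back of the pantry rack forward along its own lane until it stands close up to the white front lip, and only then stand the other green tin, from the worktop, behind it in the same lane. Keep both tins upright and leave them standing flat on the rack's board; leave the red tins and the jar where they are.

Things in the scene. Friction and masses are not known exactly. Their poses are not given: they have to be found in the camera images.
- rack: Fixed low wooden rack, 252 mm deep (x) by 220 mm wide (y), open above. Origin: on the worktop under its middle; x runs from its front (robot's side) to its back, z up. Board top, where tins stand, at z = 50 mm. Two lanes along x, centred on y = 55 and y = -55 mm, each 80 mm wide between 12 mm high dark battens, from x = -110 mm (white lip) to 110 mm (back batten).
- lip (a point): Middle of the inner face of the rack's white front lip, at the board's top (rack x = -110, y = 0, z = 50 mm); axes as the rack's. The lip is 12.5 mm high and runs across both lanes. A tin touching it has its centre 27 mm behind it (rack x = -83 mm).
- old_green: The older green tin: green label with a white band and green top, standing on the rack's board in one of the lanes, in its back half, nothing in front of it; the tin is 54 mm across, 85 mm tall, 0.14 to 0.28 kg, rigid; origin at the centre of its underside, z up its axis (its yaw means nothing).
- new_green: The new green tin: same look as the older one, standing on the worktop to the left (+y) of the rack; the tin is 54 mm across, 85 mm tall, 0.14 to 0.28 kg, rigid; origin at the centre of its underside, z up its axis (its yaw means nothing).
- rack_red: Bystander: red-labelled tin standing in the rack's other lane, in its back half; the tin is 54 mm across, 85 mm tall, 0.14 to 0.28 kg, rigid; origin at the centre of its underside, z up its axis (its yaw means nothing). Not to be moved.
- spare_red: Bystander: red-labelled tin standing on the worktop to the left of the rack; the tin is 54 mm across, 85 mm tall, 0.14 to 0.28 kg, rigid; origin at the centre of its underside, z up its axis (its yaw means nothing). Not to be moved.
- jar: Bystander: amber glass jar with a yellow lid, 62 mm across, 95 mm tall, 0.3 kg, standing on the worktop to the left of the rack; origin at the centre of its underside. Not to be moved.
Mind the look-alikes: they are no part of the job. What is shaped like the old_green but blue or purple is not meant.

How it is judged:
By the outcome, as a careful person would: the job done as asked, in the order asked, and still so for the second after the job is handed in, with the robot touching nothing.
It also fails if it takes over 48 s, if anything falls off the work surface, if the arm or the gripper's body presses on something with over 40 N, if the wrist force passes 120 N, or if a joint passes its speed limit or range.

ROBOT

A 6-joint arm with a two-finger parallel gripper is mounted at the origin on the work surface. World frame = base frame: x ahead of the robot, y to its left, z up, the work surface at z = 0. Lengths are in mm, angles in rad, forces in N, time in s.
With the tool pointing down it reaches from about 300 to 775 mm from the base axis. Payload 14.6 kg.
Tool frame: the origin (TCP) lies between the finger pads; the fingertips stand 19 mm ahead of it and the grasp point (between the pads) is the TCP (manip.tcp_to_tips is the distance from the TCP to the fingertips, in mm); x points along the fingers, z is the direction in which the jaws open and shut, and the axes are right-handed (so a half turn about x gives the same grasp; the last joint's range is limited). The gripper opens to 94 mm and grips with 3 to 60 N. Pads are 16 mm wide; open, the fingers measure 119 mm over their backs; the gripper's body (75 mm by 177 mm) begins 78 mm behind the grasp point.
Start: joints at [-1.298, 0.3, 1.521, -0, 1.321, -0.067], TCP at [183.307, -518.544, 198.046] pointing down, gripper open.
Joint ranges: [-3.03, 3.03], [-0.79, 2.21], [0.23, 2.52], [-1.04, 4.18], [0, 3.07], [-2.55, 2.55]. Speed limits (rad/s): [2.22, 2.22, 2.57, 3.14, 3.14, 3.14].

INTERFACE

Orientations are given as [roll, pitch, yaw] about the fixed x, y, z axes, in that order (R = Rz(yaw) Ry(pitch) Rx(roll)).
In Python, from cell import manip gives the robot as it stands.
- The arm moves only by the tool jog_arm, never from a script. Its argument "moves" is a list that holds one entry, the list of rows, each a list of 6 numbers: the shift along the world's x, y, z in mm, then the turn, a rotation vector about the world's x, y, z in degrees. In form: [[[dx, dy, dz, wx, wy, wz], ...]]. A call has 1 to 5 rows; each row shifts and turns the pose as measured when the row begins; what a row does not reach is not made up. A row lasts 1/10 s, in which the tool goes at most 50 mm and 8.59 degrees, less where a joint would pass 70% of its speed; a pose out of reach is approached as far as the arm can. A call is refused whole if a number of a shift passes 50 or a number of a turn 8.59, either way. A call with a gripper value outside its range is refused whole. "gripper" is the opening, from -1 (shut) to 1 (fully open), set as the call begins (left out, the last holds). The fingers move at their own pace and stop on an object; "squeeze" is the grip in N (left out, the last holds). Time passes only in rows, so rows that do not move let the fingers close. It gives the time, the measured TCP pose, the force and the opening at its end, in the units of the state.
- manip.read_state(): the state, without advancing time (a new reading comes with each control period).
- manip.camera(name): name is "scene" or "top"; returns (picture, depth): 384x512x3 uint8, blue, green, red; 384x512 float32, mm along the optical axis (not along the pixel's ray), 0 where there is no reading.
- manip.camera_params(name): a dict with "fx", "fy", "cx", "cy" (pixels), "rvec" (rotation vector, rad) and "tvec" (3), from world to camera coordinates, as OpenCV has them. Camera axes: x right, y down, z forward; pixel columns grow to the right and rows downward; lengths in mm; the calibration is good to about 2 mm. A picture is of the moment at which its call begins. camera_params takes no time and is no camera call.
- manip.sign_off(): hands the job in, once; it reports no verdict.
The state is a dict: "clock": time; "joints": joint angles; "qd": joint speeds; "effort": joint torques, N m; "eef_pos": TCP position; "eef_rot": TCP orientation; "wrist_force": force on the tool from outside, world axes, zero at the start; "moment": the same for the moment, N m; "finger_gap": finger opening in mm.
Only numpy, scipy, OpenCV 4.12 (cv2) and the standard library are available. Lean on these libraries where they do the work, as an engineer would, in place of code of your own. Each camera call takes 0.05 s, during which the arm holds its last target. There are 200 camera calls.

## Working session

There is one attempt and no reset: what is moved stays moved. The work goes in short steps, Python scripts to look and compute and a tool call to move; the robot and the scene stay as the last step left them, time stands still between calls to the robot, and variables do not carry over. Pictures are saved under pics/ and viewed, about 8 in all and at most 12, crops included, and the job is handed in when it is done.

Besides the shell and the picture viewer there is one more tool, called after "Emit:" by a JSON object that holds its "api" and its "payload", one argument or row to a line. jog_arm: Moves the arm, as the interface text tells. Its arguments: {"type":"object","properties":{"moves":{"type":"array","items":{"type":"array","items":{"type":"array","items":{"type":"number"}}}},"gripper":{"type":"number"},"squeeze":{"type":"number"}},"required":["moves"]}

```bash
mkdir -p pics; cat > h.py <<'E'
import numpy as np, cv2
from cell import manip
def back(n,d,u,v):
    p=manip.camera_params(n);R=cv2.Rodrigues(np.array(p["rvec"],float))[0]
    z=d[v,u];c=np.array([(u-p["cx"])/p["fx"]*z,(v-p["cy"])/p["fy"]*z,z])
    return R.T@(c-np.array(p["tvec"],float).ravel())
def cloud(n,d):
    p=manip.camera_params(n);R=cv2.Rodrigues(np.array(p["rvec"],float))[0]
    v,u=np.mgrid[:384,:512];c=np.stack([(u-p["cx"])/p["fx"]*d,(v-p["cy"])/p["fy"]*d,d],-1)
    return (c-np.array(p["tvec"],float).ravel())@R
E
python3 - <<'E'
from h import *
for n in("top","scene"):
    im,d=manip.camera(n);cv2.imwrite(f"pics/{n}0.png",im);np.savez(f"pics/{n}0.npz",im=im,d=d)
print(manip.read_state())
E
```

```text
{'clock': 0.1, 'joints': array([-1.29763811e+00,  3.00368848e-01,  1.52149089e+00, -9.59431363e-06,
        1.32072507e+00, -6.66059089e-02]), 'qd': array([-9.97073036e-04, -2.17115178e-03, -1.47299865e-03, -7.77896756e-05,
       -1.04799225e-03,  3.33680608e-04]), 'effort': array([ 9.18320220e-04, -5.32643759e+01, -3.53284085e+01,  7.08856224e-02,
        2.34815438e-02, -6.51190044e-05]), 'eef_pos': array([ 183.2230093 , -518.33169348,  197.58058056]), 'eef_rot': array([3.08435339, 1.56980412, 1.85332357]), 'wrist_force': array([ 0.62077442,  1.19347095, -0.22163197]), 'moment': array([ 0.01628879, -0.03238049, -0.01791781]), 'finger_gap': 94.31915413000279}
```

View pics/top0.png

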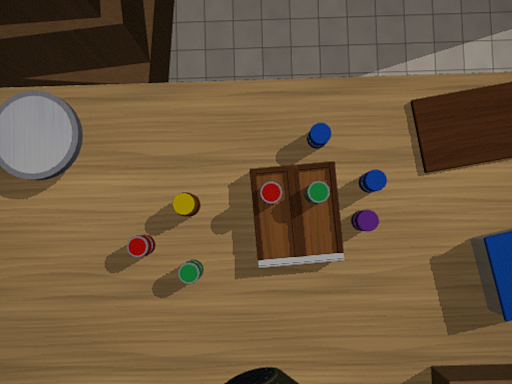

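View pics/scene0.png

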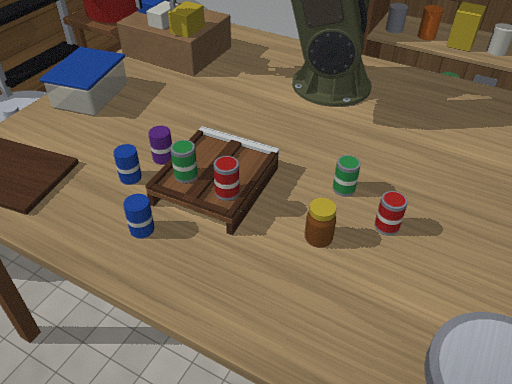

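The top view shows the rack with its white lip at about (300,260). There is a green tin in the right lane at (318,192), a red tin in the left lane at (271,193), and on the worktop a green tin at (189,273), a red one at (138,247) and the jar at (185,204). The blue and purple tins, (319,135), (373,181) and (366,220), are not meant. Only two tins are green: the one on the rack is old_green, the one on the worktop is new_green.

```bash
python3 - <<'E'
from h import *
z=np.load("pics/top0.npz");im,d=z["im"],z["d"];P=cloud("top",d)
b,g,r=[im[...,i].astype(int) for i in range(3)]
def top(name,u,v,m):
    w=np.zeros(m.shape,bool);w[v-16:v+17,u-16:u+17]=1
    q=P[m&w&(d>0)];h=np.percentile(q[:,2],90);q=q[q[:,2]>h-6]
    c,rad=cv2.minEnclosingCircle(q[:,:2].astype(np.float32));print(name,np.round(c,1),"r",round(rad,1),"med",np.round(np.median(q,0),1),len(q))
al=np.ones(g.shape,bool)
for n,u,v in(("old",318,192),("new",189,273),("rackred",271,193),("spare",138,247),("jar",185,204),("purple",366,220),("blue",373,181)):
    top(n,u,v,P[...,2]>75)
# lip
m=(im.min(-1)>150)&(P[...,2]>45)&(P[...,2]<80);m[:230]=0;m[280:]=0;m[:,:245]=0;m[:,355:]=0
q=P[m];print("lip",len(q),np.median(q,0));(rc)=cv2.minAreaRect(q[:,:2].astype(np.float32));print(rc,np.round(cv2.boxPoints(rc),1))
# rack
m=(P[...,2]>35)&(P[...,2]<75);m[:155]=0;m[275:]=0;m[:,:240]=0;m[:,352:]=0
q=P[m];rc=cv2.minAreaRect(q[:,:2].astype(np.float32));print(rc,np.round(cv2.boxPoints(rc),1))
print(manip.camera_params("top"))
cr=cv2.resize(im[150:285,120:390],None,fx=2.9,fy=2.9,interpolation=cv2.INTER_CUBIC);cv2.imwrite("pics/crop1.png",cr)
E
```

```text
old [ 632.  -114.2] r 26.9 med [ 631.9 -113.7  135.7] 377
new [441.6 209.9] r 27.1 med [441.2 208.9  86. ] 336
rackred [ 6.339e+02 -3.000e-01] r 26.8 med [ 6.335e+02 -2.000e-01  1.359e+02] 371
spare [511.1 336.9] r 27.0 med [510.7 336.9  86. ] 350
jar [614.3 217.3] r 27.2 med [614.6 217.   95.7] 337
purple [ 559.  -241.9] r 27.1 med [ 559.  -241.3   85.7] 337
blue [ 660.1 -266. ] r 26.7 med [ 660.2 -265.5   85.6] 340
lip 370 [464.38413573 -71.83875756  62.96749066]
((462.93194580078125, -71.55812072753906), (14.608531951904297, 212.525634765625), 3.764925241470337) [[ 448.7   34. ]
 [ 462.6 -178.1]
 [ 477.2 -177.1]
 [ 463.2   35. ]]
((580.8667602539062, -66.04862213134766), (254.17031860351562, 220.32382202148438), 3.4561100006103516) [[ 447.4   36.3]
 [ 460.7 -183.7]
 [ 714.4 -168.3]
 [ 701.1   51.6]]
{'fx': 455.3822523350944, 'fy': 455.3822523350944, 'cx': 255.12882818032207, 'cy': 197.84479655554352, 'rvec': array([ 2.1603684 , -2.22395771,  0.04216474]), 'tvec': array([  57.47592426,  624.5630496 , 1198.04029453])}
```

View pics/crop1.png

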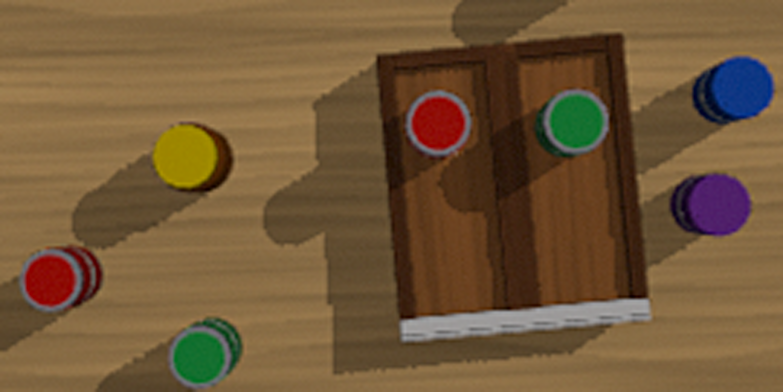

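Emit:
{"api": "jog_arm", "payload": {
  "moves": [
    [[37, 34, 10, 0, 0, -8], [37, 34, 0, 0, 0, -8], [37, 34, 0, 0, 0, 0], [37, 34, 0, 0, 0, 0], [37, 34, 0, 0, 0, 0]]
  ],
  "gripper": 1
}}

```text
clock: 0.6
eef_pos: [363.6, -349.7, 205.6]
eef_rot: [-2.847, 1.567, 1.914]
wrist_force: [-0.2, -0.9, 0.2]
finger_gap: 94.1
```

Emit:
{"api": "jog_arm", "payload": {
  "moves": [
    [[37, 34, 0, 0, 0, 0], [37, 34, 0, 0, 0, 0], [37, 34, 0, 0, 0, 0], [37, 34, 0, 0, 0, 0], [37, 34, 0, 0, 0, 0]]
  ]
}}

```text
clock: 1.1
eef_pos: [546.0, -178.5, 205.0]
eef_rot: [-2.662, 1.566, 2.099]
wrist_force: [0.4, -0.6, -0.1]
finger_gap: 93.7
```

Emit:
{"api": "jog_arm", "payload": {
  "moves": [
    [[34, 26, 0, 0, 0, 0], [34, 26, 0, 0, 0, 0], [18, 12, 0, 0, 0, 0], [0, 0, 0, 0, 0, 0]]
  ]
}}

```text
clock: 1.5
eef_pos: [637.3, -105.9, 202.3]
eef_rot: [-2.413, 1.563, 2.354]
wrist_force: [-0.4, -0.4, -0.9]
finger_gap: 93.9
```

```bash
python3 - <<'E'
from h import *
im,d=manip.camera("scene");cv2.imwrite("pics/s1.png",cv2.resize(im[60:250,80:320],None,fx=3,fy=3))
s=manip.read_state();print(s["eef_pos"],s["eef_rot"],s["joints"])
E
```

```text
[ 636.45862156 -106.64837285  202.28853193] [-2.37022491  1.56249303  2.39632214] [-0.22455103  0.51884035  1.20641533  0.00417608  1.42354106  1.29145961]
```

View pics/s1.png

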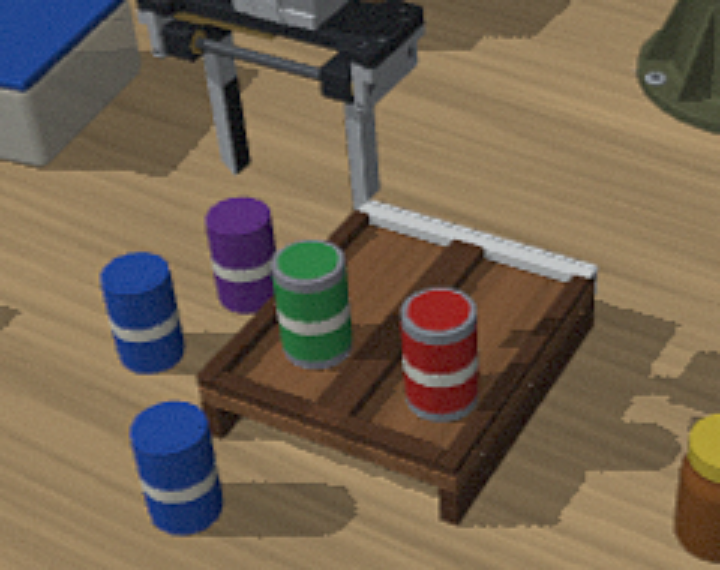

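```bash
python3 - <<'E'
from h import *
s=manip.read_state();p=manip.camera_params("scene")
K=np.array([[p["fx"],0,p["cx"]],[0,p["fy"],p["cy"]],[0,0,1.]])
R=cv2.Rodrigues(np.array(s["eef_rot"])*0)[0]
from scipy.spatial.transform import Rotation as Ro
R=Ro.from_euler("xyz",s["eef_rot"]).as_matrix();print(R.round(3))
e=s["eef_pos"]
pts=np.array([e+R@[19,0,47],e+R@[19,0,-47],[632,-114,135],[634,0,135]])
q=cv2.projectPoints(pts,p["rvec"],p["tvec"],K,None)[0][:,0]
print(q,(q-[80,60])*3, s["clock"])
E
```

```text
[[-0.006  0.999  0.054]
 [ 0.006  0.054 -0.999]
 [-1.    -0.006 -0.006]]
[[163.2957015  125.58257317]
 [200.86911783 136.86471145]
 [182.26203377 146.98333108]
 [225.8993271  163.66425561]] [[249.88710449 196.74771952]
 [362.60735349 230.59413436]
 [306.7861013  260.94999325]
 [437.6979813  310.99276684]] 1.55
```

```bash
python3 - <<'E'
from h import *
print(manip.tcp_to_tips)
im,d=manip.camera("scene");P=cloud("scene",d)
s=manip.read_state();print(s["eef_pos"])
m=(P[...,2]>150)&(P[...,2]<260)&(np.abs(P[...,0]-630)<80)&(np.abs(P[...,1]+110)<90)
for lo in range(150,260,10):
    k=m&(P[...,2]>=lo)&(P[...,2]<lo+10);q=P[k]
    if len(q): print(lo,len(q),q.min(0).round(),q.max(0).round(),np.median(q[q[:,1]>-110],0).round() if (q[:,1]>-110).any() else '',np.median(q[q[:,1]<-110],0).round() if (q[:,1]<-110).any() else '')
im,d=manip.camera("top");P=cloud("top",d);cv2.imwrite("pics/t1.png",im)
m=(P[...,2]>150)&(P[...,2]<420)&(np.abs(P[...,0]-630)<120)&(np.abs(P[...,1]+110)<150)
q=P[m];print(len(q),q.min(0),q.max(0))
E
```

```text
19.0
[ 635.7903605  -107.65629887  202.65851548]
200 5 [ 634. -157.  208.] [ 648. -155.  210.]  [ 643. -156.  209.]
210 52 [ 630. -166.  210.] [651. -49. 220.] [643. -56. 217.] [ 646. -156.  216.]
220 76 [ 626. -168.  220.] [651. -48. 230.] [642. -50. 225.] [ 647. -157.  225.]
230 81 [ 624. -168.  230.] [650. -48. 240.] [642. -51. 235.] [ 646. -157.  235.]
240 85 [ 624. -167.  240.] [653. -48. 250.] [641. -51. 245.] [ 648. -157.  246.]
250 78 [ 628. -167.  250.] [651. -47. 260.] [642. -50. 255.] [ 648. -156.  255.]
776 [ 600.55055947 -122.35926184  317.32532432] [669.47316867 -18.83980104 419.47592969]
```

```bash
python3 - <<'E'
from h import *
im,d=manip.camera("scene");P=cloud("scene",d)
for n,u,v in(("old",183,147),("red",226,164),("new",347,161),("board",205,152),("table",280,260)):print(n,P[v,u].round(1))
m=(np.abs(P[...,0]-630)<130)&(np.abs(P[...,1]+110)<130)
for lo in range(260,400,10):
    q=P[m&(P[...,2]>=lo)&(P[...,2]<lo+10)]
    if len(q): print(lo,len(q),q.min(0).round(),q.max(0).round())
s=manip.read_state();print(s["eef_pos"],s["joints"].round(3))
E
```

```text
old [ 630.8 -112.9  134.6]
red [635.4   1.1 135.5]
new [437.  204.4  83.1]
board [ 534.9 -124.1   49.9]
table [706.5 170.9  -4.2]
260 82 [ 624. -170.  260.] [651. -49. 270.]
270 88 [ 625. -170.  270.] [651. -50. 280.]
280 87 [ 626. -169.  280.] [651. -49. 290.]
290 42 [ 633. -168.  291.] [651. -52. 299.]
300 43 [ 605. -186.  301.] [675. -28. 310.]
310 261 [ 597. -189.  310.] [676. -27. 320.]
320 391 [ 601. -188.  320.] [676. -27. 330.]
330 322 [ 599. -196.  330.] [677. -22. 340.]
340 819 [ 600. -199.  340.] [676. -20. 350.]
350 552 [ 601. -197.  350.] [676. -20. 360.]
360 193 [ 617. -126.  360.] [663. -68. 370.]
370 193 [ 615. -126.  370.] [663. -67. 380.]
380 118 [ 605. -124.  380.] [674. -68. 390.]
390 305 [ 602. -135.  390.] [675. -68. 400.]
[ 635.38562644 -108.71284867  203.50611182] [-0.228  0.516  1.209  0.004  1.423  1.291]
```

The camera puts the gripper about 25 mm higher than the state reports: fingertips at about z 209 and body at about 305. The tins and the board measure right in the same view. I'll go by the camera for height, coming down in stages.

Emit:
{"api": "jog_arm", "payload": {
  "moves": [
    [[-3, -5, -25, 0, 0, 0], [0, 0, -25, 0, 0, 0], [0, 0, 0, 0, 0, 0], [0, 0, 0, 0, 0, 0]]
  ]
}}

```text
clock: 2.1
eef_pos: [630.4, -117.7, 155.4]
eef_rot: [-2.877, 1.567, 1.881]
wrist_force: [-0.7, 0.4, 0.9]
finger_gap: 93.7
```

```bash
cat >> h.py <<'E'
def grip(view=None):
    s=manip.read_state();e=s["eef_pos"];im,d=manip.camera("scene");P=cloud("scene",d)
    if view: cv2.imwrite(view,im)
    m=(np.abs(P[...,0]-e[0])<25)&(np.abs(P[...,1]-e[1])<70)&(d>0)
    f=m&(np.abs(np.abs(P[...,1]-e[1])-s["finger_gap"]/2-6)<11)&(P[...,2]>e[2]-15)&(P[...,2]<e[2]+70)
    q=P[f];L=q[q[:,1]>e[1]];Rr=q[q[:,1]<e[1]]
    print("rep",e.round(1),s["eef_rot"].round(3),"gap",round(s["finger_gap"],1),"F",s["wrist_force"].round(1))
    for n,k in(("L",L),("R",Rr)):
        if len(k):print(n,len(k),np.percentile(k,2,axis=0).round(),np.percentile(k,98,axis=0).round())
    b=(np.abs(P[...,0]-e[0])<60)&(np.abs(P[...,1]-e[1])<120)&(P[...,2]>e[2]+60)&(P[...,2]<e[2]+150);q=P[b]
    h=np.histogram(q[:,2]-e[2],np.arange(60,151,5))[0];print("body hist rel z 60..150:",h,"xy mid",((np.percentile(q,2,axis=0)+np.percentile(q,98,axis=0))/2).round())
    return im,d,P
E
python3 -c "
from h import *
grip()"
```

```text
rep [ 630.4 -117.7  155.4] [-2.877  1.567  1.881] gap 93.7 F [-0.7  0.4  0.9]
L 213 [620. -71. 168.] [640. -59. 224.]
R 229 [ 626. -178.  165.] [ 645. -165.  224.]
body hist rel z 60..150: [ 42  38  38  38  37  25  17   9  14  83 105 181 178 212 105 142 239 793] xy mid [ 635. -117.  263.]
```

Emit:
{"api": "jog_arm", "payload": {
  "moves": [
    [[0, 4, -20, 0, 0, 0], [0, 0, -20, 0, 0, 0], [0, 0, -18, 0, 0, 0], [0, 0, -14, 0, 0, 0], [0, 0, 0, 0, 0, 0]]
  ]
}}

```text
clock: 2.65
eef_pos: [632.5, -115.2, 88.7]
eef_rot: [1.702, 1.562, 0.176]
wrist_force: [-0.1, 0.1, 0.4]
finger_gap: 93.9
```

```bash
python3 -c "
from h import *
im,d,P=grip();cv2.imwrite('pics/s2.png',cv2.resize(im[60:250,80:320],None,fx=3,fy=3))"
```

```text
rep [ 632.5 -115.2   88.7] [1.702 1.562 0.176] gap 93.9 F [-0.1  0.1  0.4]
L 183 [621. -69. 102.] [642. -57. 158.]
R 199 [ 627. -174.   97.] [ 647. -163.  156.]
body hist rel z 60..150: [ 34  34  40  31  24  19  13   7  11  61 105 155 157 190 102 126 223 739] xy mid [ 636. -114.  196.]
```

View pics/s2.png

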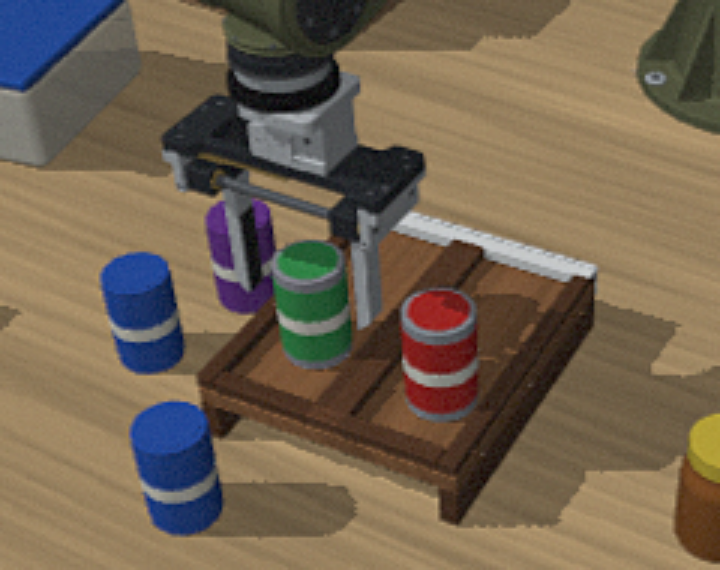

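The fingers straddle the green tin in the rack, with tips at about (250,288) and (367,325), clear of the red tin and the battens.

Emit:
{"api": "jog_arm", "payload": {
  "moves": [
    [[0, 1, -8, 0, 0, 0], [0, 0, 0, 0, 0, 0], [0, 0, 0, 0, 0, 0], [0, 0, 0, 0, 0, 0], [0, 0, 0, 0, 0, 0]]
  ],
  "gripper": -1,
  "squeeze": 15
}}

```text
clock: 3.2
eef_pos: [634.5, -114.7, 85.0]
eef_rot: [1.528, 1.556, 0.002]
wrist_force: [-0.2, -0.1, 0.0]
finger_gap: 57.2
```

Emit:
{"api": "jog_arm", "payload": {
  "moves": [
    [[0, 0, 0, 0, 0, 0], [0, 0, 0, 0, 0, 0], [0, 0, 0, 0, 0, 0]]
  ]
}}

```text
clock: 3.5
eef_pos: [634.5, -114.7, 85.1]
eef_rot: [1.526, 1.556, -0.0]
wrist_force: [0.1, 0.3, 0.0]
finger_gap: 53.8
```

Emit:
{"api": "jog_arm", "payload": {
  "moves": [
    [[-15, -1, 1, 0, 0, 0], [-15, -1, 0, 0, 0, 0], [-15, -1, 0, 0, 0, 0], [-15, -1, 0, 0, 0, 0], [0, 0, 0, 0, 0, 0]]
  ]
}}

```text
clock: 4.0
eef_pos: [572.2, -118.5, 85.3]
eef_rot: [1.546, 1.557, 0.02]
wrist_force: [0.2, 0.3, -2.6]
finger_gap: 54.0
```

Emit:
{"api": "jog_arm", "payload": {
  "moves": [
    [[-15, -1, 0, 0, 0, 0], [-15, -1, 0, 0, 0, 0], [-15, -1, 0, 0, 0, 0], [-8, -1, 0, 0, 0, 0], [0, 0, 0, 0, 0, 0]]
  ]
}}

```text
clock: 4.5
eef_pos: [519.8, -122.6, 85.3]
eef_rot: [1.548, 1.556, 0.023]
wrist_force: [0.2, -0.7, -1.5]
finger_gap: 53.8
```

```bash
cat >> h.py <<'E'
C=np.array([580.9,-66.0]);ax=np.array([.9982,.0603]);ay=np.array([-.0603,.9982])
def rk(p): return np.array([(p[:2]-C)@ax,(p[:2]-C)@ay])
def greens(im,d,n):
    P=cloud(n,d);I=cv2.cvtColor(im,cv2.COLOR_BGR2HSV);m=((I[...,0]>55)&(I[...,0]<90)&(I[...,1]>100)&(I[...,2]>40)).astype(np.uint8)
    k,l,st,_=cv2.connectedComponentsWithStats(m)
    for i in range(1,k):
        q=P[(l==i)&(d>0)]
        if len(q)>60:
            h=np.percentile(q[:,2],95);t=q[q[:,2]>h-4][:,:2];c,r=cv2.minEnclosingCircle(t.astype(np.float32));c=np.array(c)
            print(n,"green n",len(q),"ztop",round(h,1),"zmin",q[:,2].min().round(1),"circ",c.round(1),"r",round(r,1),"xymin",q.min(0)[:2].round(1),"max",q.max(0)[:2].round(1),"rack",rk(c).round(1))
E
python3 -c "
from h import *
im,d,P=grip();greens(im,d,'scene');cv2.imwrite('pics/s3.png',cv2.resize(im[60:250,80:320],None,fx=3,fy=3))
im,d=manip.camera('top');greens(im,d,'top')"
```

```text
rep [ 519.8 -122.6   85.3] [1.548 1.556 0.023] gap 53.8 F [ 0.2 -0.7 -1.5]
L 212 [ 509. -100.   73.] [530. -84. 154.]
R 153 [ 507. -163.   94.] [ 534. -145.  154.]
body hist rel z 60..150: [ 28  30  30  38  32  28  22   9  15  70 105 151 169 165  91 118 222 595] xy mid [ 522. -121.  193.]
scene green n 142 ztop 137.2 zmin 132.3 circ [ 515.2 -120.4] r 27.2 xymin [ 494.2 -144.8] max [537.4 -96.2] rack [-68.8 -50.3]
scene green n 157 ztop 123.4 zmin 99.0 circ [ 529.9 -122. ] r 23.8 xymin [ 523.7 -145.6] max [545. -98.] rack [-54.3 -52.8]
scene green n 173 ztop 83.9 zmin 54.5 circ [ 523.7 -118.9] r 25.6 xymin [ 505.2 -167.4] max [545.9 -96.1] rack [-60.3 -49.3]
scene green n 184 ztop 86.4 zmin 80.3 circ [438.6 208.8] r 22.8 xymin [416.  186.4] max [460.  229.7] rack [-125.5  282.9]
scene green n 191 ztop 73.3 zmin 47.7 circ [446.3 210.5] r 26.2 xymin [435.  185.3] max [469.5 235.8] rack [-117.7  284.1]
scene green n 171 ztop 32.6 zmin 7.5 circ [448.2 211.2] r 25.7 xymin [435.6 186.8] max [468.4 235.6] rack [-115.7  284.7]
top green n 243 ztop 89.4 zmin 80.7 circ [440.3 210.8] r 21.7 xymin [420.  191.1] max [460.4 231.8] rack [-123.7  284.7]
```

View pics/s3.png

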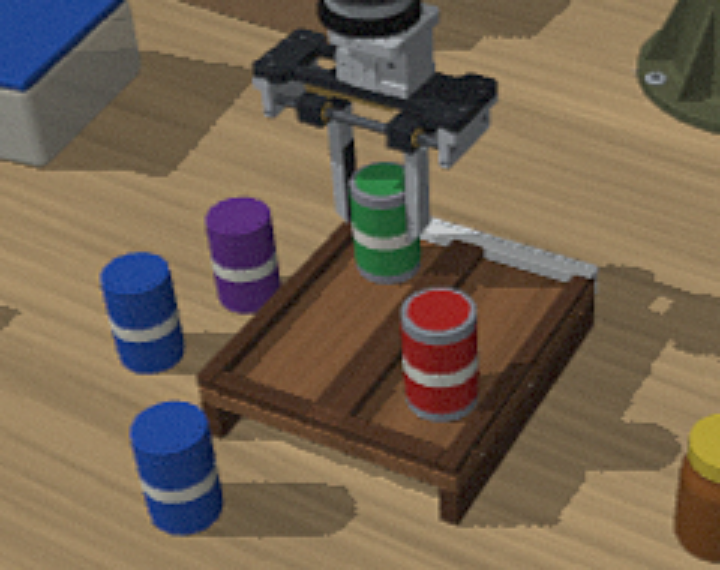

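The green tin, held at (385,225), is upright in its lane about 16 mm short of the lip. I'll creep up until it touches.

Emit:
{"api": "jog_arm", "payload": {
  "moves": [
    [[-8, -0.5, -0.5, 0, 0, 0], [-4, 0, 0, 0, 0, 0], [0, 0, 0, 0, 0, 0]]
  ]
}}

```text
clock: 4.9
eef_pos: [509.3, -123.1, 85.1]
eef_rot: [1.514, 1.554, -0.011]
wrist_force: [-0.5, -0.5, -2.0]
finger_gap: 53.7
```

Emit:
{"api": "jog_arm", "payload": {
  "moves": [
    [[-2, 0, 0, 0, 0, 0], [0, 0, 0, 0, 0, 0]]
  ]
}}

```text
clock: 5.1
eef_pos: [507.1, -123.1, 85.1]
eef_rot: [1.514, 1.554, -0.01]
wrist_force: [-0.7, 0.6, -1.4]
finger_gap: 53.7
```

Emit:
{"api": "jog_arm", "payload": {
  "moves": [
    [[-2, 0, 0, 0, 0, 0], [0, 0, 0, 0, 0, 0]]
  ]
}}

```text
clock: 5.3
eef_pos: [505.0, -123.1, 85.1]
eef_rot: [1.515, 1.554, -0.01]
wrist_force: [-0.4, -0.4, -0.3]
finger_gap: 53.7
```

Emit:
{"api": "jog_arm", "payload": {
  "moves": [
    [[-1.5, 0, 0, 0, 0, 0], [0, 0, 0, 0, 0, 0]]
  ]
}}

```text
clock: 5.5
eef_pos: [504.2, -123.1, 85.4]
eef_rot: [1.504, 1.552, -0.021]
wrist_force: [0.8, 0.1, -3.4]
finger_gap: 53.6
```

Emit:
{"api": "jog_arm", "payload": {
  "moves": [
    [[-1.5, 0, 0, 0, 0, 0], [0, 0, 0, 0, 0, 0]]
  ]
}}

```text
clock: 5.7
eef_pos: [503.3, -123.1, 85.8]
eef_rot: [1.491, 1.55, -0.034]
wrist_force: [1.9, 1.2, -2.5]
finger_gap: 53.7
```

The tin has met the lip: x force rises and the last step fell short. I'll ease down and let go.

Emit:
{"api": "jog_arm", "payload": {
  "moves": [
    [[0.5, 0, -1, 0, 0, 0], [0, 0, 0, 0, 0, 0]]
  ]
}}

```text
clock: 5.9
eef_pos: [503.8, -123.2, 85.4]
eef_rot: [1.485, 1.55, -0.04]
wrist_force: [0.7, 0.4, -1.3]
finger_gap: 53.9
```

Emit:
{"api": "jog_arm", "payload": {
  "moves": [
    [[0, 0, 0, 0, 0, 0], [0, 0, 0, 0, 0, 0], [0, 0, 0, 0, 0, 0], [0, 0, 0, 0, 0, 0], [0, 0, 0, 0, 0, 0]]
  ],
  "gripper": 0.6
}}

```text
clock: 6.4
eef_pos: [502.7, -123.1, 84.7]
eef_rot: [1.501, 1.554, -0.024]
wrist_force: [-0.3, 0.0, 0.4]
finger_gap: 75.2
```

Emit:
{"api": "jog_arm", "payload": {
  "moves": [
    [[0, 0, 15, 0, 0, 0], [0, 0, 30, 0, 0, 0], [0, 0, 35, 0, 0, 0], [0, 0, 35, 0, 0, 0], [0, 0, 0, 0, 0, 0]]
  ],
  "gripper": 1
}}

```text
clock: 6.9
eef_pos: [501.2, -122.7, 202.8]
eef_rot: [1.57, 1.557, 0.045]
wrist_force: [0.3, 0.1, -0.3]
finger_gap: 94.2
```

Emit:
{"api": "jog_arm", "payload": {
  "moves": [
    [[-7, 40, 0, 0, 0, 0], [-7, 40, 0, 0, 0, 0], [-7, 40, 0, 0, 0, 0], [-7, 40, 0, 0, 0, 0], [-7, 40, 0, 0, 0, 0]]
  ]
}}

```text
clock: 7.4
eef_pos: [464.0, 79.7, 200.9]
eef_rot: [1.515, 1.557, -0.017]
wrist_force: [0.6, -0.5, 0.3]
finger_gap: 94.0
```

Emit:
{"api": "jog_arm", "payload": {
  "moves": [
    [[-7, 40, 0, 0, 0, 0], [-7, 40, 0, 0, 0, 0], [-7, 30, 0, 0, 0, 0], [0, 0, 0, 0, 0, 0]]
  ]
}}

```text
clock: 7.8
eef_pos: [439.5, 197.4, 198.5]
eef_rot: [1.481, 1.56, -0.047]
wrist_force: [0.1, -1.0, 0.1]
finger_gap: 94.0
```

```bash
python3 -c "
from h import *
im,d,P=grip()
im,d=manip.camera('top');greens(im,d,'top');cv2.imwrite('pics/t3.png',im)
P=cloud('top',d);m=(P[...,2]>128)&(P[...,2]<140)&(np.abs(P[...,0]-500)<50)&(np.abs(P[...,1]+122)<50);q=P[m][:,:2].astype(np.float32);c,r=cv2.minEnclosingCircle(q);print('old',c,r,rk(np.array(c)),len(q))"
```

```text
rep [439.5 197.4 198.5] [ 1.481  1.56  -0.047] gap 94.0 F [ 0.1 -1.   0.1]
L 184 [431. 243. 209.] [450. 255. 267.]
R 196 [435. 137. 207.] [454. 149. 268.]
body hist rel z 60..150: [ 36  35  33  36  32  34  27   9  10  47 104 194 182 206 110 207 296 782] xy mid [444. 198. 306.]
top green n 269 ztop 139.4 zmin 130.5 circ [ 502.6 -122.1] r 21.8 xymin [ 481.2 -144.6] max [ 522.1 -101. ] rack [-81.6 -51.3]
top green n 73 ztop 467.5 zmin 80.2 circ [489.6 154.7] r 4.6 xymin [446.6 151.4] max [493.2 224. ] rack [-77.9 225.8]
old (503.4817199707031, -122.8770980834961) 26.864761352539062 [-80.70861614 -52.10639702] 398
```

Emit:
{"api": "jog_arm", "payload": {
  "moves": [
    [[2, 12, -25, 0, 0, 0], [0, 0, -30, 0, 0, 0], [0, 0, -25, 0, 0, 0], [0, 0, 0, 0, 0, 0]]
  ]
}}

```text
clock: 8.3
eef_pos: [443.6, 203.2, 116.1]
eef_rot: [1.437, 1.558, -0.098]
wrist_force: [0.3, -0.0, 0.7]
finger_gap: 93.8
```

```bash
python3 -c "
from h import *
im,d,P=grip();greens(im,d,'scene')
cv2.imwrite('pics/s4.png',cv2.resize(im[60:250,240:480],None,fx=3,fy=3))"
```

```text
rep [443.6 203.2 116.1] [ 1.437  1.558 -0.098] gap 93.8 F [ 0.3 -0.   0.7]
L 157 [434. 249. 127.] [454. 261. 184.]
R 170 [439. 143. 125.] [457. 155. 185.]
body hist rel z 60..150: [ 24  31  30  29  28  30  15   6   9  43  73 163 178 184  89 175 273 742] xy mid [448. 203. 224.]
scene green n 148 ztop 136.8 zmin 131.8 circ [ 500.5 -124.9] r 23.2 xymin [ 477.3 -146.1] max [ 522.6 -104. ] rack [-83.8 -53.9]
scene green n 187 ztop 123.6 zmin 96.0 circ [ 510.7 -118.8] r 25.3 xymin [ 494.6 -139.5] max [532.4 -96.6] rack [-73.3 -48.5]
scene green n 172 ztop 82.8 zmin 57.1 circ [ 509.7 -119.2] r 25.8 xymin [ 492.7 -144.5] max [530.8 -96.8] rack [-74.3 -48.8]
scene green n 185 ztop 86.5 zmin 81.1 circ [438.4 208.1] r 22.6 xymin [415.9 186.6] max [460.5 229.8] rack [-125.7  282.2]
scene green n 193 ztop 74.0 zmin 46.8 circ [446.1 210.6] r 26.4 xymin [436.3 185.9] max [468.7 235.5] rack [-117.9  284.2]
scene green n 174 ztop 32.6 zmin 6.7 circ [448.7 210.3] r 24.8 xymin [434.8 185.9] max [469.9 235.3] rack [-115.3  283.8]
```

View pics/s4.png

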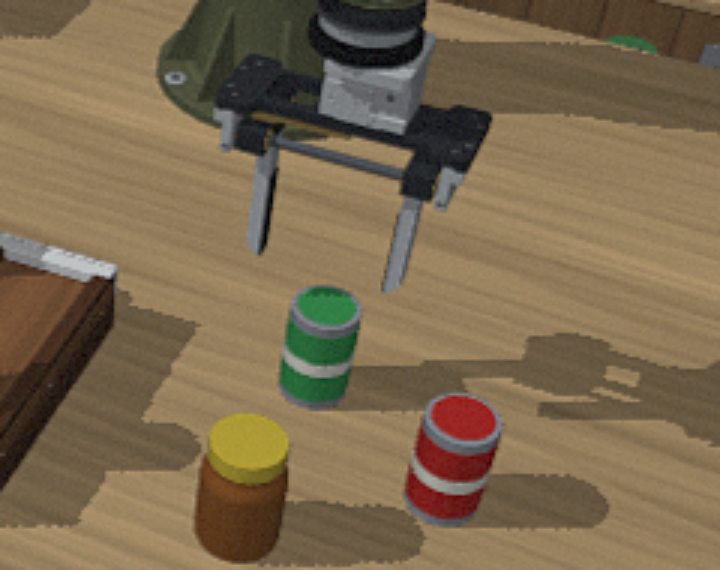

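The gripper hangs centred over the worktop green tin at (325,345), well clear of the jar and the red tin. Going down.

Emit:
{"api": "jog_arm", "payload": {
  "moves": [
    [[-2, 6, 0, 0, 0, 0], [0, 0, -25, 0, 0, 0], [0, 0, -25, 0, 0, 0], [0, 0, 0, 0, 0, 0]]
  ]
}}

```text
clock: 8.75
eef_pos: [445.6, 209.9, 72.6]
eef_rot: [1.656, 1.548, 0.118]
wrist_force: [0.5, 0.7, 1.3]
finger_gap: 94.1
```

Emit:
{"api": "jog_arm", "payload": {
  "moves": [
    [[-4, 0, -20, 0, 1.2, 0], [0, 0, -15, 0, 0, 0], [0, 0, 0, 0, 0, 0]]
  ]
}}

```text
clock: 9.05
eef_pos: [444.4, 211.1, 42.6]
eef_rot: [2.122, 1.561, 0.584]
wrist_force: [-0.6, 0.1, 0.4]
finger_gap: 93.8
```

Emit:
{"api": "jog_arm", "payload": {
  "moves": [
    [[-3, -1, -6, 0, 0.5, 0], [0, 0, 0, 0, 0, 0]]
  ]
}}

```text
clock: 9.25
eef_pos: [442.6, 210.6, 39.3]
eef_rot: [2.819, 1.564, 1.28]
wrist_force: [-0.6, 0.1, -0.4]
finger_gap: 93.7
```

```bash
python3 -c "
from h import *
im,d,P=grip()"
```

```text
rep [442.6 210.6  39.3] [2.819 1.564 1.28 ] gap 93.7 F [-0.6  0.1 -0.4]
L 133 [434. 256.  51.] [454. 268. 107.]
R 147 [438. 150.  47.] [457. 162. 109.]
body hist rel z 60..150: [ 23  25  28  24  22  22   6   4   3  40  65 146 164 177  66 139 285 676] xy mid [448. 209. 148.]
```

Emit:
{"api": "jog_arm", "payload": {
  "moves": [
    [[-1, 0, -3, 0, 0, 0], [0, 0, 0, 0, 0, 0], [0, 0, 0, 0, 0, 0], [0, 0, 0, 0, 0, 0], [0, 0, 0, 0, 0, 0]]
  ],
  "gripper": -1,
  "squeeze": 20
}}

```text
clock: 9.8
eef_pos: [442.8, 211.2, 38.4]
eef_rot: [2.481, 1.561, 0.943]
wrist_force: [0.4, 0.8, -0.2]
finger_gap: 57.1
```

Emit:
{"api": "jog_arm", "payload": {
  "moves": [
    [[0, 0, 0, 0, 0, 0], [0, 0, 0, 0, 0, 0], [0, 0, 0, 0, 0, 0]]
  ]
}}

```text
clock: 10.1
eef_pos: [442.8, 211.1, 38.5]
eef_rot: [2.474, 1.561, 0.936]
wrist_force: [0.2, -0.7, -0.8]
finger_gap: 53.9
```

Emit:
{"api": "jog_arm", "payload": {
  "moves": [
    [[0, 0, 10, 0, 0, 0], [0, 0, 25, 0, 0, 0], [0, 0, 30, 0, 0, 0], [0, 0, 30, 0, 0, 0], [0, 0, 30, 0, 0, 0]]
  ]
}}

```text
clock: 10.6
eef_pos: [439.4, 209.8, 165.5]
eef_rot: [-2.482, 1.565, 2.262]
wrist_force: [-0.0, 0.3, -2.6]
finger_gap: 53.8
```

Emit:
{"api": "jog_arm", "payload": {
  "moves": [
    [[10, -10, 20, 0, 0, 0], [18, -35, 10, 0, 0, 0], [18, -38, 0, 0, 0, 0], [18, -38, 0, 0, 0, 0], [18, -38, 0, 0, 0, 0]]
  ]
}}

```text
clock: 11.1
eef_pos: [522.5, 49.6, 205.4]
eef_rot: [2.473, 1.561, 0.943]
wrist_force: [0.8, 1.7, -2.3]
finger_gap: 53.9
```

Emit:
{"api": "jog_arm", "payload": {
  "moves": [
    [[18, -38, 0, 0, 0, 0], [18, -38, 0, 0, 0, 0], [15, -38, 0, 0, 0, 0], [5, -30, 0, 0, 0, 0], [0, 0, 0, 0, 0, 0]]
  ]
}}

```text
clock: 11.6
eef_pos: [579.9, -105.0, 207.5]
eef_rot: [2.505, 1.562, 0.971]
wrist_force: [-0.6, 0.4, -1.7]
finger_gap: 53.5
```

Emit:
{"api": "jog_arm", "payload": {
  "moves": [
    [[-12, -16, 0, 0, 0, 0], [0, 0, 0, 0, 0, 0]]
  ]
}}

```text
clock: 11.8
eef_pos: [567.1, -121.6, 207.7]
eef_rot: [2.649, 1.562, 1.113]
wrist_force: [0.4, -0.8, -2.5]
finger_gap: 53.7
```

Emit:
{"api": "jog_arm", "payload": {
  "moves": [
    [[0, 0, -20, 0, 0, 0], [0, 0, -20, 0, 0, 0], [0, 0, 0, 0, 0, 0]]
  ]
}}

```text
clock: 12.1
eef_pos: [567.1, -119.5, 168.5]
eef_rot: [2.52, 1.561, 0.985]
wrist_force: [-0.4, -0.7, -2.2]
finger_gap: 53.9
```

```bash
python3 -c "
from h import *
im,d,P=grip();greens(im,d,'scene')
cv2.imwrite('pics/s5.png',cv2.resize(im[60:250,80:320],None,fx=3,fy=3))"
```

```text
rep [ 567.1 -119.5  168.5] [2.52  1.561 0.985] gap 53.9 F [-0.4 -0.7 -2.2]
L 271 [557. -97. 156.] [578. -82. 237.]
R 187 [ 557. -160.  178.] [ 581. -142.  237.]
body hist rel z 60..150: [ 38  34  35  45  33  38  26  16  20  82 136 191 207 194 117 149 242 688] xy mid [ 571. -119.  276.]
scene green n 149 ztop 216.9 zmin 212.4 circ [ 565.5 -116.5] r 25.8 xymin [ 543.  -142.2] max [584.6 -93.2] rack [-18.4 -49.5]
scene green n 190 ztop 203.6 zmin 177.5 circ [ 579.4 -116.2] r 21.6 xymin [ 571.8 -149.4] max [594.  -95.3] rack [ -4.5 -50. ]
scene green n 404 ztop 162.5 zmin 96.4 circ [ 568.6 -116.4] r 26.5 xymin [ 479.5 -135.1] max [593.6 -92.4] rack [-15.3 -49.6]
scene green n 170 ztop 83.4 zmin 57.6 circ [ 513.7 -116.6] r 23.3 xymin [ 491.7 -142.4] max [531.1 -95.7] rack [-70.1 -46.5]
```

View pics/s5.png

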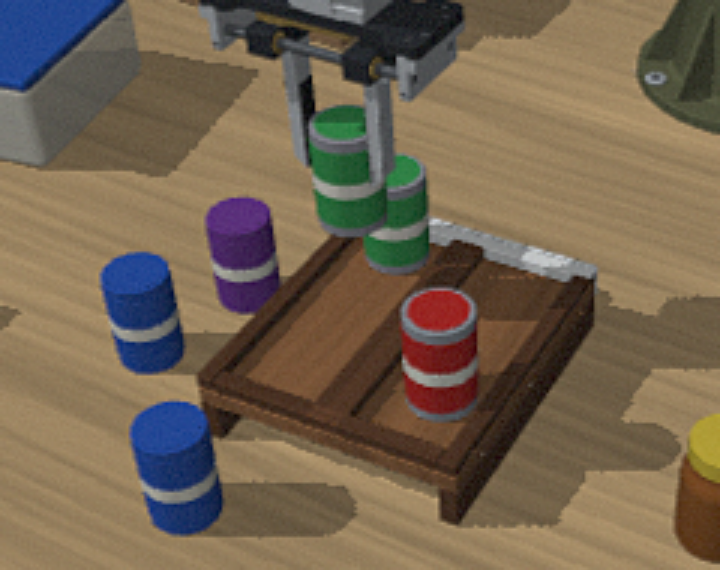

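The held green tin at (347,170) is upright and straight behind the front tin at (398,215), in the same lane. Lowering 80 mm, the last few slowly.

Emit:
{"api": "jog_arm", "payload": {
  "moves": [
    [[0, 0, -25, 0, 0, 0], [0, 0, -25, 0, 0, 0], [0, 0, -15, 0, 0, 0], [0, 0, 0, 0, 0, 0]]
  ]
}}

```text
clock: 12.55
eef_pos: [570.3, -117.8, 109.5]
eef_rot: [1.947, 1.555, 0.414]
wrist_force: [-0.2, 0.7, -1.0]
finger_gap: 53.6
```

Emit:
{"api": "jog_arm", "payload": {
  "moves": [
    [[-3, -1, -10, 0, 0.8, 0], [0, 0, -5, 0, 0, 0], [0, 0, 0, 0, 0, 0]]
  ]
}}

```text
clock: 12.85
eef_pos: [568.7, -118.6, 97.1]
eef_rot: [2.518, 1.564, 0.986]
wrist_force: [0.3, 0.7, -3.0]
finger_gap: 53.7
```

Emit:
{"api": "jog_arm", "payload": {
  "moves": [
    [[-1, -1, -3, 0, 0.3, 0], [0, 0, 0, 0, 0, 0]]
  ]
}}

```text
clock: 13.05
eef_pos: [568.0, -119.7, 94.8]
eef_rot: [-3.026, 1.566, 1.725]
wrist_force: [-0.5, 0.2, -2.0]
finger_gap: 53.7
```

Emit:
{"api": "jog_arm", "payload": {
  "moves": [
    [[0, 0, -4, 0, 0, 0], [0, 0, 0, 0, 0, 0]]
  ]
}}

```text
clock: 13.25
eef_pos: [568.2, -119.8, 91.0]
eef_rot: [3.121, 1.566, 1.589]
wrist_force: [-0.4, 0.2, -2.2]
finger_gap: 53.6
```

Emit:
{"api": "jog_arm", "payload": {
  "moves": [
    [[0, 0, -2.5, 0, 0, 0], [0, 0, 0, 0, 0, 0]]
  ]
}}

```text
clock: 13.45
eef_pos: [568.4, -120.0, 88.6]
eef_rot: [2.975, 1.566, 1.443]
wrist_force: [-0.1, 0.5, -2.3]
finger_gap: 54.0
```

Emit:
{"api": "jog_arm", "payload": {
  "moves": [
    [[0, 0, -1, 0, 0, 0], [0, 0, 0, 0, 0, 0]]
  ]
}}

```text
clock: 13.65
eef_pos: [568.7, -120.0, 88.6]
eef_rot: [2.768, 1.566, 1.236]
wrist_force: [0.2, -0.7, -1.5]
finger_gap: 54.0
```

Emit:
{"api": "jog_arm", "payload": {
  "moves": [
    [[0, 0, -1, 0, 0, 0], [0, 0, 0, 0, 0, 0]]
  ]
}}

```text
clock: 13.85
eef_pos: [569.0, -120.0, 88.5]
eef_rot: [2.576, 1.566, 1.043]
wrist_force: [-0.9, -0.3, -2.3]
finger_gap: 53.9
```

Emit:
{"api": "jog_arm", "payload": {
  "moves": [
    [[0, 0, -2, 0, 0, 0], [0, 0, 0, 0, 0, 0]]
  ]
}}

```text
clock: 14.05
eef_pos: [569.7, -120.2, 88.5]
eef_rot: [2.157, 1.565, 0.625]
wrist_force: [-0.0, -0.4, -3.2]
finger_gap: 53.7
```

```bash
python3 -c "
from h import *
im,d,P=grip();greens(im,d,'scene')
print(manip.read_state()['effort'].round(2))
cv2.imwrite('pics/s6.png',cv2.resize(im[90:200,140:280],None,fx=5,fy=5,interpolation=cv2.INTER_CUBIC))"
```

```text
rep [ 569.7 -120.2   88.5] [2.157 1.565 0.625] gap 53.7 F [-0.  -0.4 -3.2]
L 230 [558. -98.  76.] [581. -81. 157.]
R 161 [ 560. -161.   98.] [ 583. -144.  157.]
body hist rel z 60..150: [ 30  35  30  36  33  27  17   9  14  71 122 161 169 169 109 120 212 670] xy mid [ 574. -119.  196.]
scene green n 154 ztop 137.1 zmin 121.3 circ [ 564.8 -121.8] r 23.1 xymin [ 523.8 -144.9] max [ 587.5 -100.4] rack [-19.4 -54.7]
scene green n 78 ztop 120.9 zmin 96.5 circ [547.8 -69.6] r 57.7 xymin [ 495.  -109.3] max [598.2 -41.6] rack [-33.3  -1.6]
scene green n 160 ztop 124.2 zmin 98.4 circ [ 580.6 -119.2] r 23.7 xymin [ 573.4 -142.8] max [594.9 -95.5] rack [ -3.5 -53. ]
scene green n 88 ztop 82.9 zmin 57.9 circ [ 508.8 -102.2] r 14.9 xymin [ 492.9 -112.3] max [529.2 -96.4] rack [-74.1 -31.7]
scene green n 182 ztop 84.2 zmin 57.4 circ [ 575.6 -116.3] r 24.9 xymin [ 554.9 -139.3] max [595.3 -93.8] rack [ -8.4 -49.9]
[ 0.000e+00 -6.100e+01 -3.272e+01  5.000e-02 -1.000e-02  0.000e+00]
```

View pics/s6.png

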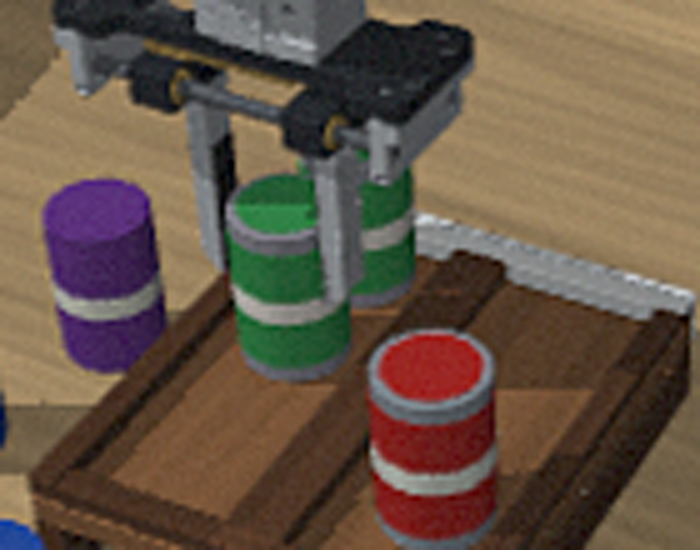

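The new tin at (290,280) stands on the board behind the front tin, with its top at about 135–137 mm where a standing tin's is 135. Releasing.

Emit:
{"api": "jog_arm", "payload": {
  "moves": [
    [[0, 0, 0, 0, 0, 0], [0, 0, 0, 0, 0, 0], [0, 0, 0, 0, 0, 0], [0, 0, 0, 0, 0, 0], [0, 0, 0, 0, 0, 0]]
  ],
  "gripper": 0.6
}}

```text
clock: 14.6
eef_pos: [569.7, -120.2, 87.8]
eef_rot: [2.215, 1.565, 0.683]
wrist_force: [0.8, -0.5, -0.0]
finger_gap: 75.2
```

Emit:
{"api": "jog_arm", "payload": {
  "moves": [
    [[0, 0, 15, 0, 0, 0], [0, 0, 30, 0, 0, 0], [0, 0, 35, 0, 0, 0], [0, 0, 35, 0, 0, 0], [0, 0, 0, 0, 0, 0]]
  ]
}}

```text
clock: 15.1
eef_pos: [568.7, -119.9, 210.9]
eef_rot: [2.167, 1.565, 0.635]
wrist_force: [0.2, -0.5, 0.7]
finger_gap: 75.3
```

Emit:
{"api": "jog_arm", "payload": {
  "moves": [
    [[-20, -40, 0, 0, 0, 0], [-20, -40, 0, 0, 0, 0], [-20, -40, 0, 0, 0, 0], [-20, -40, 0, 0, 0, 0], [-20, -40, 0, 0, 0, 0]]
  ]
}}

```text
clock: 15.6
eef_pos: [466.6, -321.5, 215.1]
eef_rot: [1.738, 1.561, 0.215]
wrist_force: [1.4, -0.2, -0.4]
finger_gap: 75.3
```

Emit:
{"api": "jog_arm", "payload": {
  "moves": [
    [[-20, -30, 0, 0, 0, 0], [-20, -30, 0, 0, 0, 0], [0, 0, 0, 0, 0, 0], [0, 0, 0, 0, 0, 0]]
  ]
}}

```text
clock: 16.0
eef_pos: [421.5, -387.6, 216.4]
eef_rot: [1.671, 1.561, 0.141]
wrist_force: [0.4, 0.4, 0.4]
finger_gap: 75.2
```

```bash
python3 -c "
from h import *
im,d=manip.camera('scene')
a=cv2.resize(im[90:240,140:400],(780,450),interpolation=cv2.INTER_CUBIC);cv2.imwrite('pics/s7.png',a)
im,d=manip.camera('top');P=cloud('top',d)
for n,x,y,h in(('old',502,-122,135),('new',566,-119,135),('rred',634,0,135),('spare',511,337,86),('jar',614,217,95)):
    m=(np.abs(P[...,2]-h)<6)&(np.hypot(P[...,0]-x,P[...,1]-y)<31);q=P[m];c,r=cv2.minEnclosingCircle(q[:,:2].astype(np.float32));print(n,np.round(c,1),round(r,1),np.median(q,0).round(1),rk(np.array(c)).round(1))
    A=np.c_[q[:,:2]-q[:,:2].mean(0),np.ones(len(q))];print('  slope deg',np.degrees(np.linalg.lstsq(A,q[:,2],rcond=None)[0][:2]).round(1))
s=manip.read_state();print(s['clock'],s['eef_pos'],s['wrist_force'])"
```

```text
old [ 503.5 -123. ] 27.1 [ 503.4 -122.6  135.7] [-80.7 -52.2]
  slope deg [ 0.3 -0.1]
new [ 567.1 -120. ] 26.7 [ 567.  -120.1  135.8] [-17.  -53.1]
  slope deg [0.5 0.6]
rred [ 6.341e+02 -4.000e-01] 26.8 [ 6.335e+02 -5.000e-01  1.356e+02] [57.  62.3]
  slope deg [-0.1 -0.7]
spare [511.2 336.8] 27.2 [510.7 336.3  85.9] [-45.3 406.3]
  slope deg [-0.6  0.7]
jar [614.3 217.5] 27.3 [614.2 216.9  95.5] [ 50.5 281. ]
  slope deg [ 0.3 -0.8]
16.1 [ 422.0659764  -386.97452069  216.36251601] [ 0.20147651 -0.13675408  0.05566709]
```

View pics/s7.png

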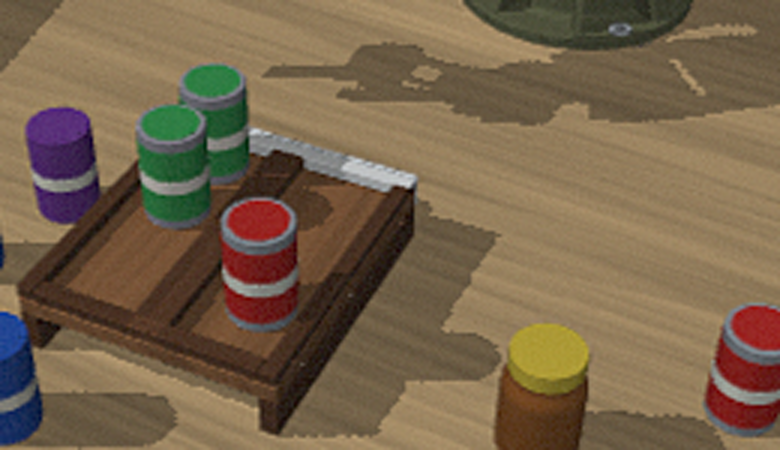

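```bash
python3 -c "
from cell import manip
print(manip.sign_off())"
```

```text
the job is handed in; nothing more can be done
None
```

I slid the older green tin forward along its own lane until it met the white lip. After that I stood the new green tin behind it in the same lane. The job was handed in at about 16 s.

**Last checks:** both tins are upright, with flat tops at z of about 136 mm, which is right for standing on the board. In the rack's frame the older tin is at x of about -81 mm and the new one at about -17 mm, both at y of about -53 mm. The rack's red tin, the spare red tin and the jar all measure within 0.5 mm of where they started, and the arm is clear of everything.

**What disagreed:**
- **Gripper height:** the state reported the gripper about 25 mm lower than the camera showed, so I set heights by the camera.
- **Gap at the lip:** the camera puts the older tin about 2 mm short of touching the lip (-81 mm against -83 mm). I felt contact on the approach and then eased back 0.5 mm before releasing. The rest is within the calibration error.
- **Setting down the new tin:** the wrist force showed no clear contact. I released it when the arm stopped going down and the camera showed its top at the right height.

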